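Put the spice tin away, latch the keeper bar and close the pull-out

TASK

Put the spice tin that was left out on the worktop back in the gap between the two tins in the pulled-out spice tray: set it down upright on the tray floor, do not drop it. Then swing the tray's open keeper bar shut until it clicks into its ball catch, so that all three tins, also the one now sticking out, stand in line behind it, and last push the tray fully home into its cabinet. Knock nothing over, and leave the mug, the water bottle and the pepper mill where they are.

Things in the scene. Friction and masses are not known exactly. Their poses are not given: they have to be found in the camera images.
- loose_tin: Spice tin left standing on the worktop: upright round tin, plain metal body 46 mm in diameter and 64 mm high, paper band, black cap 45 mm in diameter and 16 mm high; 80 mm high in all, about 0.13 kg. Origin: centre of its underside, z up its axis.
- tin_a: One of the two tins already standing in the tray, the same kind and size as loose_tin; one of the two (either) sticks out of the row towards the loading side by 10 to 20 mm. Origin: centre of its underside.
- tin_b: The other tin already standing in the tray, same kind, size and origin. One tin stands near the front end of the row and one near its rear end, with 66 to 80 mm free between them.
- tray_floor (a point): Middle of the row on the top face of the sliding tray's steel floor, 24 mm above the worktop; moves with the tray. x: along the row from the front panel towards the cabinet (the way the tray is pushed home); y: towards the loading side, where the keeper bar is; z up. Tins belong at y = 0, give or take 5 mm. Front panel's inner face: x = -118 mm; rear end plate: x = +110 mm.
- row_middle (a point): Straight above tray_floor, 40 mm above the floor, same axes (x along the row, y to the loading side). In this frame: inner face of the fixed back rails (6 mm rods, top 37 mm above the floor) at y = -27 mm; inner face of the shut keeper bar at y = +30 mm; the floor ends at y = +44 mm without a lip.
- unit: The fixed wooden cabinet with the tray's runners. Origin: on the worktop below the middle of the pulled-out row (below tray_floor at the start); x and y as for tray_floor. The cabinet itself is 124 mm wide, centred on y = 0, from x = 112 to 358 mm, its top 122 mm above the worktop, open at the front.
- panel_face (a point): Middle of the outer face of the tray's wooden front panel (124 mm wide, from 6 to 116 mm above the worktop; a metal strip 6 mm high along its top edge stands out 4 mm), 70 mm above the worktop. Pushing it along its x axis slides the tray home; nothing stands before it. Axes as for tray_floor.
- keeper_hinge (a point): On the upright hinge axis of the keeper bar at the bar's height, 70 mm above the worktop, at the front end of the loading side (x = -104, y = +34 mm from tray_floor). Its axes turn with the bar: x points along the bar to its free end. Hinge sleeve 16 mm in diameter; the hinge post's top is 82 mm above the worktop.
- keeper_tip (a point): Centre of the small black ball (12 mm) on the free end of the keeper bar, 208 mm from the hinge. The bar is a straight level steel rod 8 mm thick, its axis 70 mm above the worktop. The catch is a black block with a sprung steel ball at the rear end of the row, 198 mm from the hinge.
- keeper_peg (a point): Centre of the black ball (12 mm) on top of the upright finger peg (8 mm thick) that stands on the keeper bar 165 mm from the hinge; 24 mm above the bar's axis, 94 mm above the worktop. The bar may be pushed at the peg or anywhere else.
- keeper (a joint): Angle of the keeper bar, rad. 0: shut, along the row, in its catch. Positive: the free end swung out to the loading side; at 1.57 square to the row (stop at 1.75). Turns easily, stays where it is left. From 0.06 rad it rides over the catch's sprung ball (about 4 N at the free end, 8 N half-way along, more if done fast); below 0.03 rad the ball presses it shut to 0 and holds it.
- pullout (a joint): Travel of the sliding tray, m: 0 is fully out (as at the start), 0.230 is fully home, with the front panel against the cabinet. Stays where it is left; needs about 3 N to slide.
- mug: Red mug, 80 mm in diameter, 92 mm high, with a handle; to be left alone. Origin: centre of its underside.
- water_bottle: Glass water bottle, 66 mm in diameter, 210 mm high; to be left alone. Origin: centre of its underside.
- pepper_mill: Turned wooden pepper mill, 54 mm in diameter, 163 mm high; to be left alone. Origin: centre of its underside.
Not all that is in view belongs to the job. What is shaped like the loose_tin but purple or red is not meant.

How it is judged:
On the way, in this order (a step that is already met when the one before it is completed fails the run):
1. the loose tin stands upright and let go on the tray floor in the gap between the other two (x of loose_tin in the frame of tray_floor between -0.04 and 0.04 m and y of loose_tin in the frame of tray_floor between -0.009 and 0.024 m and z of loose_tin in the frame of tray_floor between -0.004 and 0.005 m and angle between loose_tin's own z axis and vertical below 0.1 rad and contact force between the fingers and loose_tin below 0.1 N), for 0.2 s.
2. the keeper bar is shut in its catch (value of joint keeper below 0.015 rad), for 0.3 s.
3. the tray is fully home with the keeper bar still shut (value of joint pullout above 0.224 m and value of joint keeper below 0.015 rad), for 0.2 s.
At the end, for the whole second after the job is handed in: Tray home within 6 mm, keeper bar shut in its catch (0.015 rad), the three tins upright (0.1 rad) and at rest on the tray floor within 9 mm of the row's middle line, the one that was left out in the middle (40 mm); mug, bottle and mill upright within 30 mm of where they were (all of step 3 and x of loose_tin in the frame of tray_floor between -0.04 and 0.04 m and y of loose_tin in the frame of tray_floor between -0.009 and 0.009 m and z of loose_tin in the frame of tray_floor between -0.004 and 0.005 m and angle between each of loose_tin, tin_a, tin_b's own z axis and vertical below 0.1 rad and linear speed of each of loose_tin, tin_a, tin_b below 0.02 m/s and x of tin_a in the frame of tray_floor between -0.095 and 0.092 m and y of tin_a in the frame of tray_floor between -0.009 and 0.009 m and z of tin_a in the frame of tray_floor between -0.004 and 0.005 m and x of tin_b in the frame of tray_floor between -0.095 and 0.092 m and y of tin_b in the frame of tray_floor between -0.009 and 0.009 m and z of tin_b in the frame of tray_floor between -0.004 and 0.005 m and distance of each of mug, water_bottle, pepper_mill from where it was at the start of the episode below 0.03 m and angle between each of mug, water_bottle, pepper_mill's own z axis and vertical below 0.15 rad); the robot touches nothing.
It fails at once if the loose tin is dropped: let go more than 15 mm above the tray floor (z of loose_tin in the frame of tray_floor above 0.015 m and contact force between the fingers and loose_tin below 0.01 N).
It fails at once if a tin is knocked over (angle between any of loose_tin, tin_a, tin_b's own z axis and vertical above 0.7 rad).
It fails at once if the mug, the water bottle or the pepper mill is pushed away or knocked over (distance of any of mug, water_bottle, pepper_mill from where it was at the start of the episode above 0.04 m or angle between any of mug, water_bottle, pepper_mill's own z axis and vertical above 0.5 rad).
It also fails if it takes over 64 s, if anything falls off the work surface, if the arm or the gripper's body presses on something with over 40 N, if the wrist force passes 120 N, or if a joint passes its speed limit or range.

ROBOT

A 7-joint arm with a two-finger parallel gripper is mounted at the origin on the work surface. World frame = base frame: x ahead of the robot, y to its left, z up, the work surface at z = 0. Lengths are in m, angles in rad, forces in N, time in s.
With the tool pointing down it reaches from about 0.425 to 0.925 m from the base axis. Payload 6.8 kg.
Tool frame: the origin (TCP) lies at the very end of the fingers, on their centre line; the grasp point (between the pads) lies 19 mm behind it (grip_point_offset is the distance from the TCP to the grasp point, in m); z points along the fingers, y is the line along which they close (so a half turn about z gives the same grasp; the last joint's range is limited). The gripper opens to 85 mm and grips with 20 to 120 N. Pads are 22 mm wide; open, the fingers measure 114 mm over their backs; the gripper's body (76 mm by 85 mm) begins 54 mm behind the grasp point. The pads swing forward as they close: fully open they stand 13 mm farther back than shut.
Start: joints at [-1.401, 0.477, 0.022, 1.555, -0.011, 1.109, -0.083], TCP at [0.185, 0.649, 0.231] pointing down, gripper open.
Joint ranges: [-2.96, 2.96], [-0.34, 2.1], [-1.41, 1.46], [0.24, 2.44], [-1.37, 4.51], [0.17, 1.92], [-2.96, 2.96]. Speed limits (rad/s): [2.39, 2.39, 3.14, 3.14, 3.14, 3.14, 3.14].

INTERFACE

Orientations are given as a unit quaternion [w, x, y, z].
In Python, from station import * gives the robot as it stands.
- The arm moves only by the tool carry_out, never from a script. Its argument "rows" is text: rows parted by semicolons, each of 4 numbers parted by spaces: the shift along the world's x, y, z in mm, then the turn about the world's z in degrees. In form: dx dy dz yaw; .... A call has 1 to 10 rows; each row shifts and turns the commanded pose from where the row before left it; what a row does not reach is not made up. A row lasts 1/8 s, in which the tool goes at most 62.5 mm and 10.7 degrees, less where a joint would pass 70% of its speed; a pose out of reach is approached as far as the arm can. A call is refused whole if a number of a shift passes 62.5 or a number of a turn 10.7, either way. A call with a gripper value outside its range is refused whole. "claw" is the finger opening in mm, from 0 to 85.4, set as the call begins (left out, the last holds). The fingers move at their own pace and stop on an object; "force" is the grip in N (left out, the last holds). Time passes only in rows, so rows that do not move let the fingers close. It gives the time, the measured TCP pose, the force, the opening and the grip force at its end, in the units of the state.
- get_obs(): the state, without advancing time (a new reading comes with each control period).
- read_camera(name): name is "side" or "top"; returns a dict with "img" (384x512x3 uint8, blue, green, red), "fov_y" (degrees; the focal length in pixels is half the picture's height over the tangent of half this angle, whatever the lens; pixels are square), "cx", "cy" (the principal point, pixels), "world_to_cam" (4x4, takes a point from world to camera coordinates). Camera axes: x right, y up, looking along -z (the intrinsics and any distortion apply to the point x, -y, -z); pixel columns grow to the right and rows downward; lengths in m; the calibration is good to about 2 mm. A picture is of the moment at which its call begins. There is no depth.
- hand_in(): hands the job in; it is judged then, once.
Trained networks look in the newest picture that a camera, given by its name, has taken for a name from the list of things; names that differ only in an ending like _2 or _b are one class to them, and where a whole thing is asked for, a point or a joint stands for the part that bears it (a point fixed in the world has none). Each returns a list of dicts, best first, with "confidence" (0 to 1); they miss things now and then, are a little off and sometimes report something else, mostly with a low value. They report only what shows in the picture. A call takes as long as a camera call. They do not tell look-alikes from the thing itself.
- recognise(camera, thing): "centre" ([column, row] in pixels, amid what is visible of it).
- outline_of(camera, thing): "pixels" (384x512 bool, what is visible of it) and "centre" ([column, row] in pixels, amid what is visible of it).
- place_of(camera, thing): "centre" ([column, row] in pixels: a listed point, or the origin of a listed thing).
The state is a dict: "t": time; "q": joint angles; "joint_vel": joint speeds; "joint_torque": joint torques, N m; "eef_pos": TCP position; "tool_rot": TCP orientation; "contact_force": force on the tool from outside, world axes, zero at the start; "torque": the same for the moment, N m; "gripper_width": opening from 0.0 (shut) to 1.0 (fully open); "grasp_force": force on a finger pad.
Only numpy, scipy, OpenCV 4.12 (cv2) and the standard library are available. Lean on these libraries where they do the work, as an engineer would, in place of code of your own. Each camera call takes 0.05 s, during which the arm holds its last target. There are 200 camera calls.

## Working session

There is one attempt and no reset: what is moved stays moved. The work goes in short steps, Python scripts to look and compute and a tool call to move; the robot and the scene stay as the last step left them, time stands still between calls to the robot, and variables do not carry over. Pictures are saved under pics/ and viewed, at most 10 in all, crops included, and the job is handed in when it is done.

Besides the shell and the picture viewer there is one more tool, called as a command line: name --argument value ..., lists and objects as JSON in quotes. carry_out: Moves the arm, as the interface text tells. Its arguments: {"type":"object","properties":{"rows":{"type":"string"},"claw":{"type":"number"},"force":{"type":"number"}},"required":["rows"]}

```bash
mkdir -p pics; cat > h.py <<'E'
from station import *
import numpy as np, cv2
def ray(c,px):
    f=192/np.tan(np.radians(c["fov_y"])/2); T=np.array(c["world_to_cam"]); R=T[:3,:3]
    o=-R.T@T[:3,3]; d=R.T@np.array([(px[0]-c["cx"])/f,-(px[1]-c["cy"])/f,-1]); return o,d
def onz(c,px,z):
    o,d=ray(c,px); return (o+d*(z-o[2])/d[2])
def proj(c,P):
    f=192/np.tan(np.radians(c["fov_y"])/2); p=np.array(c["world_to_cam"])@np.append(P,1); return np.array([c["cx"]+f*p[0]/-p[2],c["cy"]-f*p[1]/-p[2]])
def tri(a,pa,b,pb):
    o1,d1=ray(a,pa);o2,d2=ray(b,pb);d1/=np.linalg.norm(d1);d2/=np.linalg.norm(d2)
    s=np.linalg.lstsq(np.c_[d1,-d2],o2-o1,rcond=None)[0]; A=o1+s[0]*d1;B=o2+s[1]*d2
    return (A+B)/2,np.linalg.norm(A-B)
E
python3 - <<'E'
from h import *
C={n:read_camera(n) for n in("top","side")}
for n,c in C.items():
    cv2.imwrite(f"pics/{n}0.png",c["img"]); print(n,[k for k in c if k!="img"],c["fov_y"],c["cx"],c["cy"])
Z=dict(loose_tin=0,tin_a=.024,tray_floor=.024,row_middle=.064,unit=0,panel_face=.07,keeper_hinge=.07,keeper_tip=.07,keeper_peg=.094,mug=0,water_bottle=0,pepper_mill=0)
for t,z in Z.items():
    for n,c in C.items():
        for r in place_of(n,t)[:5]: print(t,n,round(r["confidence"],2),np.round(r["centre"]),np.round(onz(c,r["centre"],z)[:2],3))
E
```

```text
top ['fov_y', 'cx', 'cy', 'world_to_cam'] 48.29258148943546 250.33122632873287 201.0284340990485
side ['fov_y', 'cx', 'cy', 'world_to_cam'] 56.56087728610449 262.78218352835785 189.78413078417051
loose_tin top 0.96 [376. 284.] [ 0.382 -0.341]
loose_tin top 0.89 [354. 252.] [ 0.465 -0.285]
loose_tin top 0.86 [360. 220.] [ 0.551 -0.3  ]
loose_tin top 0.55 [385. 238.] [ 0.507 -0.368]
loose_tin side 0.76 [317. 159.] [ 0.549 -0.292]
loose_tin side 0.68 [376. 172.] [ 0.377 -0.336]
loose_tin side 0.67 [342. 174.] [ 0.46  -0.274]
loose_tin side 0.64 [342. 153.] [ 0.499 -0.365]
tin_a top 0.66 [249. 209.] [ 0.563 -0.001]
tin_a top 0.6 [256. 165.] [ 0.688 -0.012]
tin_a side 0.88 [263. 209.] [ 0.565 -0.009]
tin_a side 0.82 [230. 190.] [ 0.678 -0.017]
tray_floor top 0.81 [259. 187.] [ 0.625 -0.024]
tray_floor side 0.94 [244. 200.] [ 0.624 -0.01 ]
row_middle top 0.58 [255. 181.] [ 0.632 -0.012]
row_middle top 0.41 [259. 188.] [ 0.611 -0.023]
unit top 0.89 [257. 190.] [ 0.622 -0.018]
unit top 0.18 [101. 224.] [0.511 0.399]
unit side 0.75 [246. 205.] [ 0.623 -0.013]
panel_face top 0.91 [249. 234.] [ 0.489 -0.003]
panel_face side 0.75 [287. 211.] [0.493 0.   ]
keeper_hinge top 0.66 [236. 219.] [0.527 0.031]
keeper_hinge side 0.74 [266. 214.] [0.529 0.035]
keeper_tip top 0.53 [166. 192.] [0.591 0.217]
keeper_tip top 0.25 [354. 251.] [ 0.458 -0.266]
keeper_tip side 0.7 [193. 258.] [0.589 0.226]
keeper_peg top 0.55 [178. 197.] [0.571 0.18 ]
keeper_peg side 0.54 [208. 240.] [0.58  0.183]
mug top 0.95 [102. 226.] [0.506 0.396]
mug side 0.69 [170. 363.] [0.51  0.397]
water_bottle top 0.84 [391. 188.] [ 0.644 -0.388]
water_bottle top 0.74 [256. 167.] [ 0.689 -0.014]
water_bottle side 0.97 [303. 131.] [ 0.655 -0.396]
pepper_mill top 0.69 [119. 184.] [0.623 0.361]
pepper_mill side 0.96 [140. 314.] [0.629 0.359]
pepper_mill side 0.6 [269. 210.] [ 0.56  -0.032]
```

```bash
python3 - <<'E'
from h import *
t=cv2.imread("pics/top0.png");s=cv2.imread("pics/side0.png")
cv2.imwrite("pics/c1.png",cv2.resize(t[140:320,80:420],(800,424)))
a=cv2.resize(t[200:310,330:410],None,fx=4.5,fy=4.5);b=cv2.resize(s[115:225,290:400],None,fx=3.9,fy=3.9)
b=cv2.resize(b,(430,495));cv2.imwrite("pics/c2.png",np.hstack([a,b]))
E
```

```text
(no output)
```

View pics/c1.png

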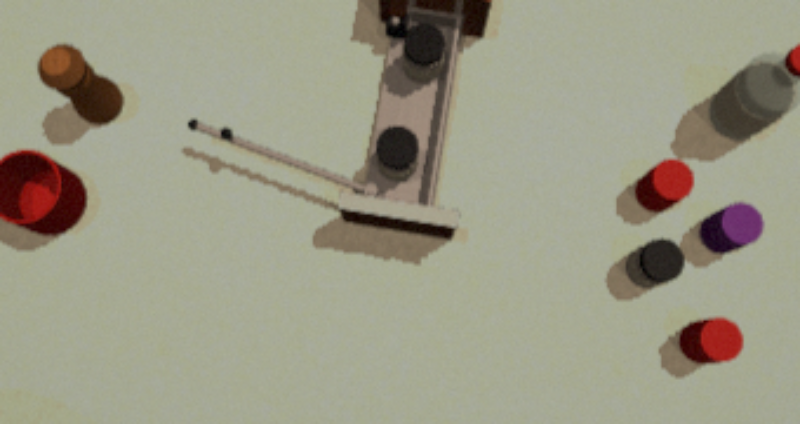

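View pics/c2.png

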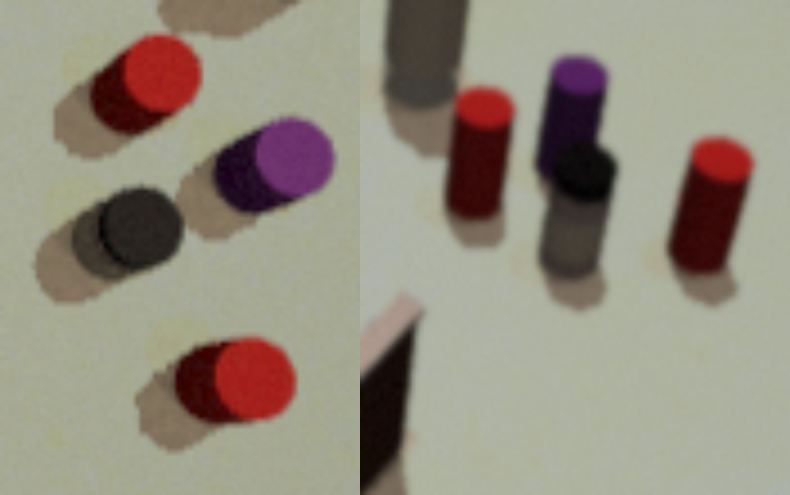

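View pics/side0.png

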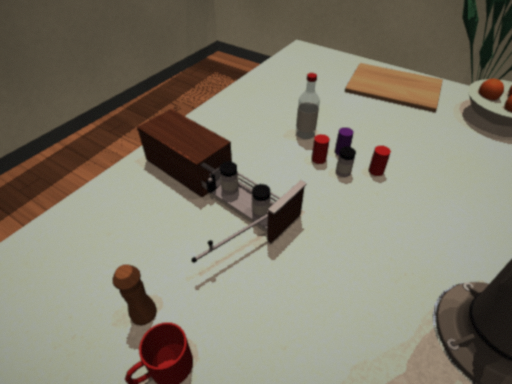

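Look-alikes of the loose tin, in the top picture: red (376,284), red (360,220), purple (385,238) and black cap with a metal body (354,252). Only the last fits the description, and the crop confirms it (side view 342,174). The tray tins are at (249,209) and (256,165). The keeper bar is open to the left, with its tip at (166,192). Next I refine the poses.

```bash
cat > m.py <<'E'
from h import *
from scipy.optimize import least_squares
a=np.linspace(0,2*np.pi,48)
def sil(c,x,y,z):
    P=[proj(c,[x+r*np.cos(t),y+r*np.sin(t),z+h]) for h,r in((0,.023),(.064,.023),(.064,.0225),(.08,.0225)) for t in a]
    m=np.zeros((384*4,512*4),np.uint8); cv2.fillConvexPoly(m,cv2.convexHull(np.float32(P)*4+2).astype(np.int32).reshape(-1,1,2),255)
    return cv2.resize(m,(512,384),interpolation=cv2.INTER_AREA)/255.
def tin(C,O,guess,z):
    """fit x,y of a tin to the outlines nearest to guess"""
    M={}
    for n,c in C.items():
        p=proj(c,[*guess,z+.04]); L=[o for o in O[n] if np.hypot(*(np.array(o["centre"])-p))<12]
        if L: M[n]=L[0]["pixels"].astype(float)
    out={}
    for names in ([n] for n in M):
        def cost(v): return np.concatenate([(cv2.GaussianBlur(sil(C[n],v[0]/1e3,v[1]/1e3,z),(0,0),1.5)-cv2.GaussianBlur(M[n],(0,0),1.5)).ravel() for n in names])
        r=least_squares(cost,np.array(guess)*1e3,diff_step=.003,x_scale=1.); out[tuple(names)]=(np.round(r.x,1),round(r.cost,1))
    return out
E
python3 - <<'E'
from m import *
pts=dict(loose_tin=(0,(.462,-.28)),keeper_hinge=(.07,(.528,.033)),keeper_tip=(.07,(.59,.222)),keeper_peg=(.094,(.576,.182)),panel_face=(.07,(.491,-.001)),tray_floor=(.024,(.624,-.016)),row_middle=(.064,(.624,-.016)),unit=(0,(.624,-.016)))
acc={}
for i in range(4):
    C={n:read_camera(n) for n in("top","side")}
    for t,(z,g) in pts.items():
        for n in C:
            for r in place_of(n,t):
                p=onz(C[n],r["centre"],z)[:2]
                if np.hypot(*(p-g))<.025: acc.setdefault((t,n),[]).append(p); break
for k,v in acc.items(): print(k,len(v),np.round(np.mean(v,0)*1e3,1),np.round(np.std(v,0)*1e3,1))
O={n:outline_of(n,"loose_tin")+outline_of(n,"tin_a") for n in C}
for g,z in(((.462,-.28),0),((.564,-.006),.024),((.683,-.014),.024)): print(g,tin(C,O,g,z))
s=get_obs();print(s["t"],s["eef_pos"],s["tool_rot"],s["gripper_width"])
E
```

```text
('loose_tin', 'top') 4 [ 466.9 -286.7] [3.8 4.1]
('loose_tin', 'side') 2 [ 466.2 -281.5] [4.1 6.3]
('keeper_hinge', 'top') 4 [522.9  29. ] [2.1 2.3]
('keeper_hinge', 'side') 4 [523.1  29. ] [4.6 1.4]
('keeper_tip', 'top') 4 [585.  222.8] [2.7 3. ]
('keeper_tip', 'side') 4 [589.2 222.1] [3.4 2.9]
('keeper_peg', 'top') 4 [577.9 183.8] [2.6 5. ]
('keeper_peg', 'side') 4 [576.7 183.7] [1.8 1.8]
('panel_face', 'top') 4 [485.6  -6.9] [3.2 4.1]
('panel_face', 'side') 4 [490.2   4.2] [3.7 2. ]
('tray_floor', 'top') 4 [619.3 -21. ] [2.5 2.3]
('tray_floor', 'side') 4 [619.1 -16.1] [3.6 3. ]
('row_middle', 'top') 4 [622.7 -12.5] [4.8 5.7]
('row_middle', 'side') 4 [625.1 -13.2] [1.6 3.5]
('unit', 'top') 4 [621.6 -17.5] [1.8 2.2]
('unit', 'side') 4 [615.5 -15.1] [3.2 2.1]
(0.462, -0.28) {('top',): (array([ 460.1, -283. ]), np.float64(1.2)), ('side',): (array([ 461.9, -281.3]), np.float64(0.5))}
(0.564, -0.006) {('top',): (array([564.7,  -5.1]), np.float64(26.7)), ('side',): (array([570.4,  -3. ]), np.float64(9.3))}
(0.683, -0.014) {('top',): (array([680.4, -21.8]), np.float64(1.0)), ('side',): (array([678., -16.]), np.float64(12.7))}
5.1 [0.18509682 0.6491438  0.23133503] [-3.47428692e-06  1.38462644e-01  9.90367657e-01  1.66537046e-05] 1.0015887530628236
```

carry_out --rows "35 -46 0 2; 35 -46 0 2; 35 -46 0 2; 35 -46 0 2; 35 -46 0 1.3; 35 -46 0 0; 35 -43 0 0; 12 -55 0 0; 12 -55 0 0; 12 -55 0 0" --claw 72

```text
t: 6.35
eef_pos: [0.4665, 0.1634, 0.2316]
tool_rot: [0.0, 0.058, 0.998, 0.0]
contact_force: [0.1, 0.6, -0.1]
gripper_width: 0.841
grasp_force: 0.0
```

carry_out --rows "12 -55 0 0; 12 -55 0 0; 10 -55 0 0; -8 -56 0 0; -8 -56 0 0; -8 -56 0 0; -8 -56 0 0; -7 -58 -20 0; 0 0 -20 0; 0 0 0 0"

```text
t: 7.6
eef_pos: [0.46, -0.2818, 0.1901]
tool_rot: [-0.001, 0.058, 0.998, 0.0]
contact_force: [-0.3, -0.0, 0.6]
gripper_width: 0.845
grasp_force: 0.0
```

carry_out --rows "1 0 -40 0; 0 0 -40 0; 0 0 -35 0; 0 0 -24 0; 0 0 -10 0; 0 0 0 0"

```text
t: 8.35
eef_pos: [0.4627, -0.2814, 0.0427]
tool_rot: [0.0, 0.057, 0.998, 0.0]
contact_force: [-0.1, 0.2, -0.3]
gripper_width: 0.843
grasp_force: 0.0
```

carry_out --rows "0 0 0 0; 0 0 0 0; 0 0 0 0; 0 0 0 0; 0 0 0 0; 0 0 0 0; 0 0 0 0; 0 0 0 0" --claw 40 --force 35

```text
t: 9.35
eef_pos: [0.4631, -0.2823, 0.0435]
tool_rot: [0.001, 0.058, 0.998, -0.0]
contact_force: [-0.4, 1.3, 7.6]
gripper_width: 0.524
grasp_force: 35.8
```

carry_out --rows "0 0 20 0; 0 0 50 0; 0 0 60 0; 15 26 0 0; 30 50 0 0; 30 50 0 0; 30 50 0 0; 30 50 0 0; 24 41 0 0; 0 0 0 0"

```text
t: 10.6
eef_pos: [0.6226, -0.0091, 0.172]
tool_rot: [0.0, 0.054, 0.999, 0.001]
contact_force: [-1.3, -1.0, -0.9]
gripper_width: 0.525
grasp_force: 36.3
```

```bash
python3 - <<'E'
from m import *
C={n:read_camera(n) for n in("top","side")}
for n,c in C.items(): cv2.imwrite(f"pics/{n}1.png",c["img"])
O={n:outline_of(n,"tin_a") for n in C}
for g,z in(((.565,-.005),.024),((.68,-.018),.024),((.622,-.015),.13)): print(g,tin(C,O,g,z))
s=get_obs();print(s["t"],s["eef_pos"],s["gripper_width"],s["grasp_force"],s["contact_force"])
t=C["top"]["img"][130:250,190:320];q=C["side"]["img"][120:240,190:320]
cv2.imwrite("pics/c3.png",np.hstack([cv2.resize(i,(400,370),interpolation=2) for i in(t,q)]))
E
```

```text
(0.565, -0.005) {('side',): (array([570.8,  -4.2]), np.float64(13.9))}
(0.68, -0.018) {('side',): (array([680.2, -18.4]), np.float64(5.1))}
(0.622, -0.015) {}
10.8 [ 0.62039311 -0.01661027  0.172412  ] 0.522053498408748 36.26768065150827 [ 0.56480239 -1.25187652 -1.22504237]
```

View pics/c3.png

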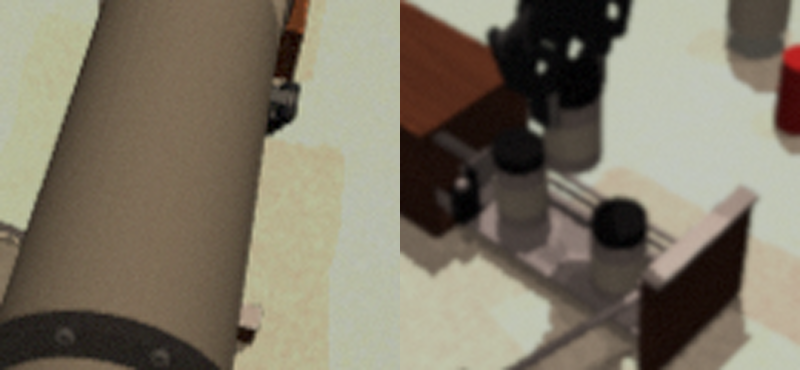

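```bash
python3 - <<'E'
from h import *
t=read_camera("top");s=read_camera("side")
for n,c,p in(("front",s,(261.2,192)),("rear",s,(229,169.3)),("front",t,(249.2,202.8)),("rear",t,(260.2,159.1))): print(n,onz(c,p,.100)*1e3)
# cap blobs by threshold
for n,img,c in(("top",cv2.imread("pics/top0.png"),t),("side",cv2.imread("pics/side0.png"),s)):
    m=((img.max(2)<60)*255).astype(np.uint8)
    for g in((.566,-.005),(.68,-.018)):
        P=proj(c,[*g,.098]).astype(int); w=m[P[1]-14:P[1]+14,P[0]-14:P[0]+14]
        k,l,st,ce=cv2.connectedComponentsWithStats(w); i=1+np.argmax(st[1:,4]); p=ce[i]+P-14
        print(n,g,st[i],p,onz(c,p,.098 if n=="side" else .1)[:2]*1e3)
print(proj(s,[.6205,-.0166,.13]))
E
```

```text
front [562.189976     5.69430987 100.        ]
rear [675.221196   -16.66811864 100.        ]
front [ 5.63713499e+02 -2.48708180e-02  1.00000000e+02]
rear [679.18933994 -22.98251344 100.        ]
top (0.566, -0.005) [  3   6  17  19 260] [248.11923077 203.00384615] [563.07351461   2.64195107]
top (0.68, -0.018) [  0   0  28  26 444] [257.44594595 155.25675676] [689.18609173 -15.54671552]
side (0.566, -0.005) [  3  10  19  18 290] [260.54137931 193.70344828] [561.42730743   9.69802329]
side (0.68, -0.018) [  0   0  24  28 570] [223.4        167.58421053] [692.59741511 -15.68175801]
[246.31625336 168.46435126]
```

carry_out --rows "-1 1 -30 0; 0 0 -35 0; 0 0 -22 0; 0 0 -10 0; 0 0 -4 0; 0 0 -2 0; 0 0 0 0; 0 0 0 0"

```text
t: 11.9
eef_pos: [0.6205, -0.0138, 0.0699]
tool_rot: [0.001, 0.058, 0.998, 0.0]
contact_force: [-0.1, 0.7, -2.1]
gripper_width: 0.523
grasp_force: 36.3
```

carry_out --rows "0 0 -1 0; 0 0 -1 0; 0 0 -1 0; 0 0 0 0; 0 0 0 0"

```text
t: 12.52
eef_pos: [0.6208, -0.0139, 0.0676]
tool_rot: [0.001, 0.058, 0.998, 0.0]
contact_force: [-2.9, 0.5, 8.8]
gripper_width: 0.529
grasp_force: 37.1
```

carry_out --rows "0 0 0 0; 0 0 0 0; 0 0 0 0; 0 0 0 0; 0 0 0 0; 0 0 0 0" --claw 66

```text
t: 13.28
eef_pos: [0.6201, -0.0139, 0.0663]
tool_rot: [-0.0, 0.058, 0.998, 0.0]
contact_force: [-0.9, 0.4, -1.3]
gripper_width: 0.777
grasp_force: 0.0
```

carry_out --rows "0 0 0 0; 0 0 10 0; 0 0 30 0; 0 0 50 0; 0 0 50 0; -40 35 0 0; -40 45 0 0; -30 45 0 0; -20 50 0 0; 0 0 0 0"

```text
t: 14.52
eef_pos: [0.4884, 0.1659, 0.207]
tool_rot: [-0.0, 0.054, 0.999, 0.001]
contact_force: [0.6, -0.0, -0.3]
gripper_width: 0.771
grasp_force: 0.0
```

```bash
python3 - <<'E'
from m import *
C={n:read_camera(n) for n in("top","side")}
for z,t in((.07,"keeper_tip"),(.07,"keeper_hinge"),(.094,"keeper_peg")):
  for n in C:
    for r in place_of(n,t)[:1]: print(t,n,r["confidence"],onz(C[n],r["centre"],z)*1e3)
O={n:outline_of(n,"tin_a") for n in C}
for g in((.563,.002),(.68,-.018),(.62,-.014)): print(g,tin(C,O,g,.024))
s=get_obs();print(s["t"],s["eef_pos"],s["q"])
t=C["top"]["img"][130:250,150:320];q=C["side"]["img"][150:270,180:310]
cv2.imwrite("pics/c4.png",np.hstack([cv2.resize(i,(400,int(400*120/i.shape[1])),interpolation=2)[:280] for i in(t,q)]))
E
```

```text
keeper_tip top 0.66 [ 613.71748021 -363.75146562   70.        ]
keeper_tip side 0.63 [588.95900386 227.25603564  70.        ]
keeper_hinge top 0.64 [522.58109853  34.73868521  70.        ]
keeper_hinge side 0.81 [522.85451741  34.54494291  70.        ]
keeper_peg top 0.45 [572.93679054 182.52856412  94.        ]
keeper_peg side 0.84 [577.60253759 179.721854    94.        ]
(0.563, 0.002) {('top',): (array([565.4,   2.1]), np.float64(1.2)), ('side',): (array([568.3,   2. ]), np.float64(112.1))}
(0.68, -0.018) {('top',): (array([682.1, -21.4]), np.float64(0.9))}
(0.62, -0.014) {}
15.025 [0.49039945 0.16043452 0.20628474] [-0.76229173  0.25040561  0.38455582  1.97966372 -0.11581137  0.93241142
  1.134571  ]
```

View pics/c4.png

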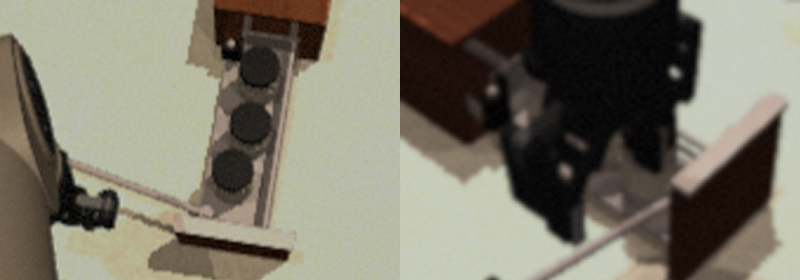

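```bash
python3 - <<'E'
import numpy as np
H=np.array([523,31.]);prev=np.array([520,170.])
for th in (78,70,62,54,46,38,30,22,16,12,10,8,6,4,2,1,0):
    T=np.radians(th);p=np.radians(th-6.6);u=np.array([np.cos(p),np.sin(p)]);n=np.array([-u[1],u[0]])
    P=H+140*u+(11*np.sin(T)+14.5*np.cos(T)+4)*n; print(th,np.round(P),np.round(P-prev,1)); prev=P
E
```

```text
78 [551. 169.] [30.8 -0.6]
70 [568. 165.] [17.6 -4.5]
62 [586. 158.] [17.2 -6.9]
54 [602. 149.] [16.4 -9.3]
46 [617. 137.] [ 15.2 -11.7]
38 [631. 123.] [ 13.7 -14. ]
30 [643. 107.] [ 11.8 -16. ]
22 [652.  89.] [  9.5 -17.9]
16 [658.  75.] [  5.4 -14.4]
12 [660.  65.] [  2.8 -10. ]
10 [662.  59.] [ 1.1 -5.1]
8 [662.  54.] [ 0.9 -5.2]
6 [663.  49.] [ 0.7 -5.2]
4 [664.  44.] [ 0.5 -5.2]
2 [664.  39.] [ 0.3 -5.3]
1 [664.  36.] [ 0.1 -2.6]
0 [664.  33.] [ 0.  -2.7]
```

carry_out --rows "15 5 0 0; 15 5 -10 0; 0 0 -45 0; 0 0 -50 0; 0 0 -35 0; 0 0 -11 0; 0 0 0 0" --claw 0

```text
t: 15.9
eef_pos: [0.5207, 0.1712, 0.0552]
tool_rot: [-0.0, 0.058, 0.998, -0.0]
contact_force: [0.4, 0.3, 0.2]
gripper_width: 0.002
grasp_force: 0.0
```

carry_out --rows "15 0 0 0; 15 -1 0 0; 17 -5 0 0; 17 -7 0 0; 16 -9 0 0; 15 -12 0 0; 14 -14 0 0; 12 -16 0 0; 9 -18 0 0; 3 -7 0 0"

```text
t: 17.15
eef_pos: [0.6537, 0.0796, 0.0554]
tool_rot: [0.0, 0.059, 0.998, -0.0]
contact_force: [-0.1, 0.1, 0.3]
gripper_width: 0.001
grasp_force: 0.1
```

```bash
python3 - <<'E'
from m import *
C={n:read_camera(n) for n in("top","side")}
for z,t in((.07,"keeper_tip"),(.07,"keeper_hinge"),(.094,"keeper_peg")):
  for n in C:
    for r in place_of(n,t)[:1]: print(t,n,r["confidence"],onz(C[n],r["centre"],z)*1e3)
s=get_obs();print(s["t"],s["eef_pos"],s["contact_force"])
q=C["side"]["img"][140:260,180:310]
cv2.imwrite("pics/c5.png",cv2.resize(q,(520,480),interpolation=2))
E
```

```text
keeper_hinge top 0.64 [522.43782227  26.34299266  70.        ]
keeper_hinge side 0.73 [520.51397271  38.22389317  70.        ]
17.55 [0.65283127 0.08316971 0.05530175] [ 0.31673213 -1.05111357 -0.45953828]
```

View pics/c5.png

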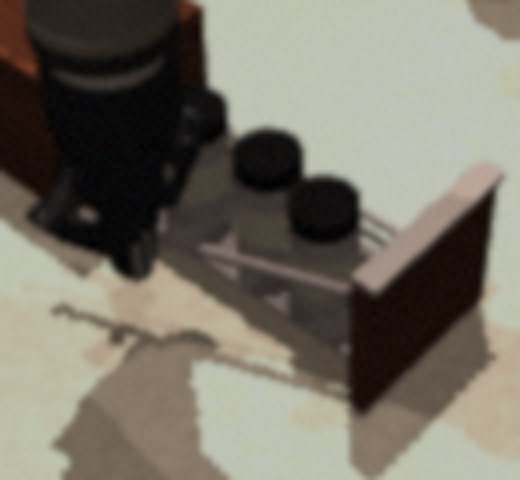

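The bar rides ahead of the fingers, at crop (200,245) to (350,290), and the front tin still sticks out. I continue slowly.

carry_out --rows "2 -6 0 0; 2 -5 0 0; 1 -4 0 0; 1 -4 0 0; 1 -4 0 0; 1 -4 0 0; 1 -3 0 0; 0 -3 0 0; 0 -3 0 0; 0 0 0 0"

```text
t: 18.8
eef_pos: [0.6621, 0.0458, 0.0554]
tool_rot: [0.0, 0.058, 0.998, -0.0]
contact_force: [1.0, -0.4, 0.6]
gripper_width: -0.001
grasp_force: 0.0
```

carry_out --rows "0 -2 0 0; 0 -2 0 0; 0 -2 0 0; 0 -2 0 0; 0 -2 0 0; 0 0 0 0"

```text
t: 19.55
eef_pos: [0.662, 0.0383, 0.0553]
tool_rot: [-0.0, 0.057, 0.998, 0.001]
contact_force: [-1.8, 4.7, 1.5]
gripper_width: 0.001
grasp_force: 2.5
```

```bash
cat > k.py <<'E'
from m import *
def keep(tag):
    C={n:read_camera(n) for n in("top","side")}
    for z,t in((.07,"keeper_tip"),(.07,"keeper_hinge"),(.094,"keeper_peg"),(.07,"panel_face")):
      for n in C:
        for r in place_of(n,t)[:1]: print(t,n,r["confidence"],onz(C[n],r["centre"],z)*1e3)
    s=get_obs();print(s["t"],s["eef_pos"],s["contact_force"])
    t=C["top"]["img"][130:250,190:320];q=C["side"]["img"][140:260,180:310]
    cv2.imwrite(f"pics/{tag}.png",np.hstack([cv2.resize(i,(400,370),interpolation=2) for i in(t,q)])); return C
E
python3 -c "from k import *; keep('c6')"
```

```text
keeper_tip top 0.34 [601.59461497 -20.28824712  70.        ]
keeper_hinge side 0.64 [525.10369426  34.5400412   70.        ]
keeper_peg side 0.59 [689.98915654  12.57048464  94.        ]
panel_face top 0.96 [488.69123642  -4.12440884  70.        ]
panel_face side 0.87 [490.04344757   5.88174296  70.        ]
20.05 [0.66198015 0.0383294  0.05534468] [-0.86569045  5.23583528  1.37780596]
```

carry_out --rows "0 -1 0 0; 0 -1 0 0; 0 -1 0 0; 0 -1 0 0; 0 0 0 0"

```text
t: 20.68
eef_pos: [0.6622, 0.0313, 0.0553]
tool_rot: [0.0, 0.058, 0.998, -0.0]
contact_force: [-0.6, 0.1, -0.5]
gripper_width: 0.001
grasp_force: 0.0
```

carry_out --rows "0 -1 0 0; 0 -1 0 0; 0 -1 0 0; 0 0 0 0"

```text
t: 21.18
eef_pos: [0.6621, 0.0304, 0.0554]
tool_rot: [-0.0, 0.057, 0.998, 0.001]
contact_force: [-0.5, 5.4, 0.5]
gripper_width: -0.001
grasp_force: 2.2
```

carry_out --rows "2 15 0 0; 3 30 0 0; 0 0 50 0; 0 0 60 0; 0 0 40 0; -50 -10 0 0; -55 -15 0 0; -55 -15 0 0; -55 -20 0 0; 0 0 0 0"

```text
t: 22.42
eef_pos: [0.4477, 0.0122, 0.2047]
tool_rot: [-0.002, 0.059, 0.998, 0.0]
contact_force: [0.7, 0.4, 0.2]
gripper_width: 0.001
grasp_force: 0.0
```

```bash
python3 - <<'E'
from k import *
C=keep('c7')
O={n:outline_of(n,"tin_a") for n in C}
for g in((.563,-.008),(.62,-.014),(.68,-.018)): print(g,tin(C,O,g,.024))
E
```

```text
keeper_tip top 0.65 [692.46027176  10.96528216  70.        ]
keeper_tip side 0.48 [730.56461325   4.74656656  70.        ]
keeper_hinge top 0.32 [602.71592979 -21.53445811  70.        ]
keeper_hinge side 0.59 [521.66324102  31.11715391  70.        ]
keeper_peg top 0.5 [684.55041451  16.92670318  94.        ]
keeper_peg side 0.81 [691.8095159   6.5737592  94.       ]
panel_face side 0.56 [490.05881278   2.08730291  70.        ]
22.925 [0.45257122 0.01421657 0.20516341] [-0.72126427  0.61708476  0.08885948]
(0.563, -0.008) {('side',): (array([568. ,  -5.9]), np.float64(17.2))}
(0.62, -0.014) {}
(0.68, -0.018) {('top',): (array([682.9, -21.4]), np.float64(7.0)), ('side',): (array([680.7, -19.3]), np.float64(38.4))}
```

View pics/c7.png

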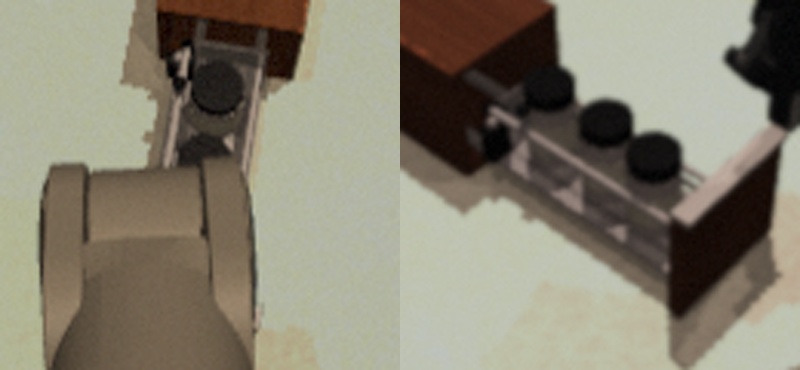

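The keeper is shut (tip by the catch at side crop (495,120)) and the three tins stand in line behind it. Now the tray push.

carry_out --rows "-3 -11 -40 0; 0 0 -45 0; 0 0 -35 0; 0 0 -5 0; 10 -1 0 0; 8 -1 0 0; 6 -1 0 0; 6 -0.7 0 0; 6 -0.7 0 0; 8 -1 0 0"

```text
t: 24.28
eef_pos: [0.4932, -0.0023, 0.0803]
tool_rot: [-0.0, 0.058, 0.998, 0.0]
contact_force: [-3.9, 1.1, 2.2]
gripper_width: -0.002
grasp_force: 0.0
```

carry_out --rows "10 -1.2 0 0; 14 -1.6 0 0; 18 -2.1 0 0; 20 -2.3 0 0; 20 -2.3 0 0; 20 -2.3 0 0; 20 -2.3 0 0; 18 -2 0 0; 14 -1.6 0 0; 10 -1.2 0 0"

```text
t: 25.52
eef_pos: [0.6581, -0.0215, 0.0803]
tool_rot: [0.0, 0.058, 0.998, -0.0]
contact_force: [-4.0, 0.1, 3.2]
gripper_width: -0.003
grasp_force: 0.0
```

```bash
python3 -c "from k import *; keep('c8')"
```

```text
keeper_hinge side 0.46 [703.3906901    7.34839217  70.        ]
keeper_peg side 0.59 [690.75190748  23.3365674   94.        ]
panel_face side 0.64 [668.51543797 -21.04866562  70.        ]
26.025 [ 0.65692879 -0.02100826  0.0803654 ] [-0.37922322  0.26350289 -0.05595782]
```

carry_out --rows "6 -0.7 0 0; 8 -0.9 0 0; 8 -0.9 0 0; 6 -0.7 0 0; 5 -0.6 0 0; 4 -0.5 0 0; 3 -0.3 0 0; 0 0 0 0"

```text
t: 27.02
eef_pos: [0.6979, -0.0258, 0.0806]
tool_rot: [0.001, 0.058, 0.998, -0.0]
contact_force: [-0.4, 0.4, 1.0]
gripper_width: -0.001
grasp_force: 0.0
```

carry_out --rows "2 -0.2 0 0; 2 -0.2 0 0; 2 -0.2 0 0; 0 0 0 0"

```text
t: 27.52
eef_pos: [0.7018, -0.0263, 0.0803]
tool_rot: [-0.001, 0.058, 0.998, 0.0]
contact_force: [-8.1, 0.5, 5.4]
gripper_width: -0.004
grasp_force: 0.0
```

carry_out --rows "1 -0.1 0 0; 1 -0.1 0 0; 0 0 0 0"

```text
t: 27.9
eef_pos: [0.7017, -0.0263, 0.0801]
tool_rot: [-0.004, 0.058, 0.998, 0.0]
contact_force: [-15.4, 1.7, 10.3]
gripper_width: 0.001
grasp_force: 0.0
```

The force builds up with no travel, so the tray is at its stop. I back off and check.

carry_out --rows "-10 1 0 0; -40 5 0 0; -40 5 0 0; -40 5 0 0; -40 5 30 0; 0 40 50 0; 0 50 20 0; 0 60 0 0; 0 60 0 0; 0 0 0 0"

```text
t: 29.15
eef_pos: [0.5348, 0.2105, 0.1792]
tool_rot: [0.001, 0.053, 0.999, 0.002]
contact_force: [-0.1, -0.7, 0.3]
gripper_width: 0.0
grasp_force: 0.0
```

```bash
python3 - <<'E'
from k import *
C=keep('x')
q=C["side"]["img"][100:250,120:320];t=C["top"]["img"][60:210,200:340]
cv2.imwrite("pics/c9.png",np.hstack([cv2.resize(t,(373,400)),cv2.resize(q,(427,400))]))
for n,z in(("mug",0),("pepper_mill",0),("water_bottle",0)):
  for c in C:
    for r in place_of(c,n)[:1]: print(n,c,onz(C[c],r["centre"],z)*1e3)
E
```

```text
keeper_tip side 0.43 [ 608.11731875 -305.15360292   70.        ]
keeper_hinge side 0.58 [722.55162154 -29.24316112  70.        ]
panel_face top 0.67 [718.2294299  -30.94479259  70.        ]
panel_face side 0.54 [725.91684575 -27.47146928  70.        ]
29.65 [0.53531837 0.20270137 0.17919755] [-0.03647878  0.05507506 -0.15330168]
mug side [508.13483979 400.12123458   0.        ]
pepper_mill side [626.0383668  358.12040015   0.        ]
water_bottle top [ 646.1084775  -382.30424005    0.        ]
water_bottle side [ 638.57841884 -393.22652891    0.        ]
```

View pics/c9.png

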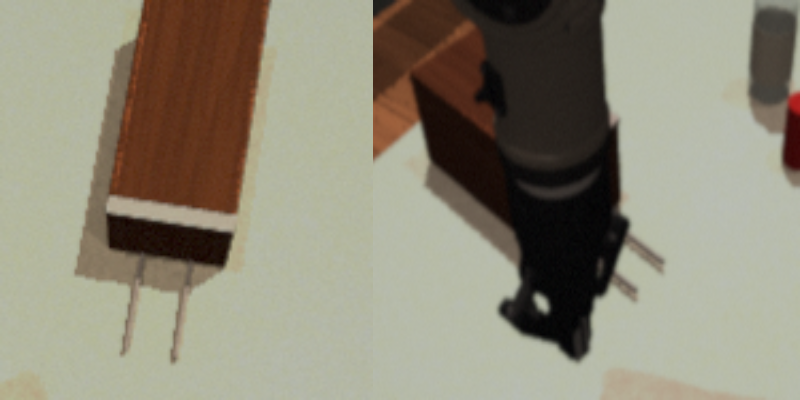

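The front panel sits flush against the cabinet (top crop (170,215)). The mug, mill and bottle are where they were.

```bash
python3 -c "from station import *; print(hand_in())"
```

```text
the job is handed in; nothing more can be done
None
```

I handed the job in and got no verdict back: the tin stands in the gap, the keeper bar is shut in its catch, the tray is fully home by camera and force reading, and the mug, bottle and mill are where they were; I couldn't see the tins once the tray was inside.

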